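# Set the test kiln for its drying run

### The arm

A 7-joint arm with a two-finger parallel gripper is mounted at the origin on the work surface. World frame = base frame: x ahead of the robot, y to its left, z up, the work surface at z = 0. Lengths are in m, angles in degrees, forces in N, time in s.
With the tool pointing down it reaches from about 0.4 to 0.85 m from the base axis. Payload 6.9 kg.
Tool frame: the origin (TCP) lies midway between the tips of the shut fingers; the grasp point (between the pads) lies 19 mm behind it; z points along the fingers, y is the line along which they close (so a half turn about z gives the same grasp; the last joint's range is limited). The gripper opens to 85 mm and grips with 20 to 120 N. Pads are 22 mm wide; open, the fingers measure 114 mm over their backs; the gripper's body (76 mm by 85 mm) begins 54 mm behind the grasp point. The pads swing forward as they close: fully open they stand 13 mm farther back than shut.
Start: joints at [82.936, 29.078, -13.613, 85.955, 7.202, 65.827, -8.869], TCP at [0.142, -0.609, 0.231] pointing down, gripper open.
Joint ranges: [-176.47, 176.47], [-13.61, 117.27], [-81.72, 77.17], [0.22, 143.17], [-87.28, 267.28], [10, 112.55], [-165.47, 165.47]. Speed limits (degrees/s): [136.94, 136.94, 180, 180, 180, 180, 180].

### API

Orientations are given as [roll, pitch, yaw] about the fixed x, y, z axes, in that order (R = Rz(yaw) Ry(pitch) Rx(roll)).
In Python, from rig import get_state, read_camera, camera_info, sign_off gives the robot as it stands.
- The arm moves only by the tool jog_arm, never from a script. Its argument "targets" is a list of rows, each a list of 7 numbers: the finger opening in mm, from 0 to 85.4, then the shift along the tool's x, y, z each as a share of 20 cm, from -1 to 1, then the turn, a rotation vector about the tool's x, y, z each as a share of 30 degrees, from -1 to 1. In form: [[hand, dx, dy, dz, ax, ay, az], ...]. A call has 1 to 5 rows; each row shifts and turns the commanded pose from where the row before left it, along the tool's axes as they then stand; what a row does not reach is not made up. A row lasts 1/12 s, in which the tool goes at most 41.7 mm and 7.16 degrees, less where a joint would pass 70% of its speed; a pose out of reach is approached as far as the arm can. A call with a number of a shift or a turn outside -1 to 1 is refused whole. A call with a gripper value outside its range is refused whole. The fingers move at their own pace and stop on an object; "force" is the grip in N (left out, the last holds). Time passes only in rows, so rows that do not move let the fingers close. It gives the time, the measured TCP pose, the force, the opening and the grip force at its end, in the units of the state.
- get_state(): the state, without advancing time (a new reading comes with each control period).
- read_camera(name): name is "scene" or "top" or "wrist"; returns (picture, depth): 480x640x3 uint8, red, green, blue; 480x640 float32, m along the optical axis (not along the pixel's ray), 0 where there is no reading.
- camera_info(name): a dict with "K" (3x3 intrinsics, pixels), "k1" (the pictures are not rectified: a ray, as slopes to the right and down, at radius r is drawn at 1 + k1 r^2 times it, then the intrinsics apply), "camera_from_world" (4x4, takes a point from world to camera coordinates). Camera axes: x right, y down, z forward; pixel columns grow to the right and rows downward; lengths in m; the calibration is good to about 2 mm. A picture is of the moment at which its call begins: read the wrist's pose just before it. camera_info takes no time and is no camera call; for the wrist camera it gives the pose at the moment of the call.
- sign_off(): hands the job in; it is judged then, once.
The state is a dict: "time_s": time; "qpos": joint angles; "joint_velocities": joint speeds; "joint_torque": joint torques, N m; "ee_pos": TCP position; "tcp_rot": TCP orientation; "force": force on the tool from outside, world axes, zero at the start; "ft_torque": the same for the moment, N m; "grip_width": finger opening in m; "finger_force": force on a finger pad.
Only numpy, scipy, OpenCV 4.12 (cv2) and the standard library are available. Lean on these libraries where they do the work, as an engineer would, in place of code of your own. Each camera call takes 0.05 s, during which the arm holds its last target. There are 200 camera calls.

### The job

Get the small test kiln ready for tonight's drying run: turn the black knob on its side control box until the pointer lines up with the one long bar mark on the dial, and raise the lid to about 20 degrees, where it stays by itself so that moisture can escape. Leave the jars, pots, tiles and other things on the bench where they are.

Things in the scene. Friction and masses are not known exactly. Their poses are not given: they have to be found in the camera images.
- kiln: Bench-top test kiln, fixed: octagonal steel-jacketed body 280 mm across flats, rim 185 mm above the bench (shut lid's top 222 mm). Origin on the bench under its centre; -x is its front, +y its left; yaw within 0.25 rad. On its right hangs a grey control box (y -325 to -175, x -205 to -25 mm) whose top slopes down to the front by 20 degrees.
- dial_centre (a point): Centre of the dark dial plate (176 mm up the slope by 140 mm) on the control box's sloping top: on the knob's axis, on the plate's surface, 115 mm before and 250 mm right of the kiln's centre, 153 mm above the bench. Axes: x up the slope (away from the front), y to the kiln's left, z out of the plate = the knob's axis, leaning 20 degrees from vertical towards the front.
- dial_mark (a point): Middle of the long white bar mark (26 by 8 mm, radial, centred 60 mm from the knob's axis) on the dial plate: the only bar; the other marks are a ring of round dots. It lies up the slope and to the left of the knob. Axes as dial_centre.
- knob_top (a point): Middle of the knob's top, on its axis, 37 mm out from the plate's surface. Black knob: a round skirt (66 mm diameter, top 11 mm out) with a straight grip bar 16 mm wide across it, 11 to 37 mm out. The bar's blunt end is 29 mm from the axis, its pointed end 42 mm; a white line marks the pointed half. Axes: x along the bar to the pointed end, z out along the knob's axis.
- knob (a joint): Knob angle, rad, growing clockwise as seen from above, stops at 0 and 4.712. At 0 the pointer points down the slope and left (135 degrees counter-clockwise from straight up the slope); at 1.40 it points at the bar mark. Starts between 2.6 and 4.4. Stiff: about 0.12 N m (some 4 N at the bar's end); stays where it is left; can be pushed by the bar's side or gripped.
- kiln_lid: The kiln's lid, origin in the middle of its handle: a level round wooden bar, 16 mm thick, 120 mm long, along the kiln's y axis, 50 mm before the lid's edge (42 mm gap behind it, free below). Shut, the bar is 205 mm above the bench, 190 mm before the kiln's centre. Axes as the kiln's, tilting with the lid: z leans back from vertical by the opening angle.
- lid_front (a point): Middle of the lid's top front edge: 52 mm behind the handle bar's middle and 17 mm above it when shut; axes as the lid's. The lid is an octagonal slab 37 mm thick, about 0.8 kg, hinged along the kiln's y axis 345 mm behind and 20 mm below the shut bar. It starts 0 to 3.5 degrees open; at 20 the bar is 117 mm higher. Stiff: 8 to 12 N at the bar raise it, it stays where left, 1 to 4 N down lower it.
- glaze_jar: Jar of glaze, 72 mm diameter, 85 mm high, standing on the bench in front of the control box; origin under its centre. Not to be moved.
- kiln_post: Upright firebrick tube, 48 mm diameter, 76 mm high, on the bench at the kiln's front left; origin under its centre. Not to be moved.
- mixing_bowl: Plastic bowl, 170 mm wide, 75 mm high; origin under its centre. Not to be moved.
- plaster_mould: Round white plaster mould, 120 mm wide, 65 mm high; origin under its centre. Not to be moved.
- glaze_tub: White lidded tub, 116 mm wide, 115 mm high; origin under its centre. Not to be moved.
- brush_pot: White pot holding brushes, 84 mm wide, 230 mm high over the brushes; origin under its centre. Not to be moved.
- test_tiles: Stack of four test tiles, 100 by 70 by 28 mm; origin under its centre. Not to be moved.

How it is judged:
By the outcome, as a careful person would: the job done as asked, in the order asked, and still so for the second after the job is handed in, with the robot touching nothing.
It also fails if it takes over 56 s, if anything falls off the work surface, if the arm or the gripper's body presses on something with over 40 N, if the wrist force passes 120 N, or if a joint passes its speed limit or range.

## Working session

There is one attempt and no reset: what is moved stays moved. The work goes in short steps, Python scripts to look and compute and a tool call to move; the robot and the scene stay as the last step left them, time stands still between calls to the robot, and variables do not carry over. Pictures are saved under pics/ and viewed, at most 10 in all, crops included, and the job is handed in when it is done.

Besides the shell and the picture viewer there is one more tool, called after "Request:" as a command line: name --pt "numbers of a row" for each row, then --argument value for the rest. jog_arm: Moves the arm, as the interface text tells. Its arguments: {"type":"object","properties":{"targets":{"type":"array","items":{"type":"array","items":{"type":"number"}}},"force":{"type":"number"}},"required":["targets"]}

```bash
mkdir -p pics; ls
cat > h.py <<'E'
import numpy as np, cv2
from rig import *
from scipy.spatial.transform import Rotation as Ro
def snap(n,f):
    i=camera_info(n); p,d=read_camera(n); cv2.imwrite('pics/'+f+'.png',p[:,:,::-1]); np.savez('pics/'+f+'.npz',p=p,d=d,K=i['K'],k1=i['k1'],T=i['camera_from_world']); return p,d,i
def load(f): return np.load('pics/'+f+'.npz')
def ray(i,uv):
    K=np.array(i['K']);T=np.array(i['T'] if 'T' in i else i['camera_from_world']);k=float(i['k1'])
    s=cv2.undistortPoints(np.array(uv,float).reshape(-1,1,2),K,np.array([k,0,0,0.]))[:,0]
    R=T[:3,:3];o=-R.T@T[:3,3]; return o,np.c_[s,np.ones(len(s))]@R   # depth-scaled dirs
def onz(i,uv,z):
    o,d=ray(i,uv); return o+d*((z-o[2])/d[:,2])[:,None]
def atd(i,uv,dep):
    o,d=ray(i,uv); return o+d*np.array(dep)[:,None]
def proj(i,P):
    T=np.array(i['T']);K=np.array(i['K']);c=np.atleast_2d(P)@T[:3,:3].T+T[:3,3]
    s=c[:,:2]/c[:,2:];s=s*(1+float(i['k1'])*(s**2).sum(1))[:,None]
    return s@K[:2,:2].T+K[:2,2]
E
python3 - <<'E'
from h import *
s=get_state();print({k:np.round(v,3) for k,v in s.items()})
for n in ("scene","top"):
    p,d,i=snap(n,n); print(n,i, (d>0).mean())
a=cv2.imread('pics/scene.png');b=cv2.imread('pics/top.png')
E
```

```text
pics
{'time_s': np.float64(0.0), 'qpos': array([ 82.936,  29.125, -13.61 ,  86.009,   7.203,  65.828,  -8.869]), 'joint_velocities': array([ 0.004,  0.054, -0.007,  0.01 , -0.013, -0.025,  0.023]), 'joint_torque': array([-2.0000e-03, -6.2059e+01, -2.1870e+00, -2.4965e+01,  1.3000e-02,
        1.2000e-02,  0.0000e+00]), 'ee_pos': array([ 0.142, -0.608,  0.23 ]), 'tcp_rot': array([-1.79897e+02,  3.00000e-03,  1.31110e+01]), 'force': array([-0.288,  1.002, -0.034]), 'ft_torque': array([-0.009,  0.049,  0.052]), 'finger_force': np.float64(0.0), 'grip_width': np.float64(0.085)}
scene {'K': array([[511.23375537,   0.        , 313.78729386],
       [  0.        , 511.23375537, 234.20331237],
       [  0.        ,   0.        ,   1.        ]]), 'k1': -0.1284982809120768, 'camera_from_world': array([[-0.49850419,  0.86683182, -0.00980636,  0.25885167],
       [ 0.68012178,  0.38406533, -0.6244423 , -0.2733232 ],
       [-0.53752017, -0.31795662, -0.78100938,  1.76045948],
       [ 0.        ,  0.        ,  0.        ,  1.        ]])} 0.995732421875
top {'K': array([[456.28405191,   0.        , 324.34637897],
       [  0.        , 456.28405191, 240.97632636],
       [  0.        ,   0.        ,   1.        ]]), 'k1': -0.10766718163230016, 'camera_from_world': array([[ 6.78177670e-04, -9.99873493e-01, -1.58914684e-02,
         4.55973540e-03],
       [-9.94328229e-01,  1.01585631e-03, -1.06350084e-01,
         5.31260569e-01],
       [ 1.06352773e-01,  1.58734599e-02, -9.94201751e-01,
         1.50883310e+00],
       [ 0.00000000e+00,  0.00000000e+00,  0.00000000e+00,
         1.00000000e+00]])} 0.99603515625
```

View pics/top.png

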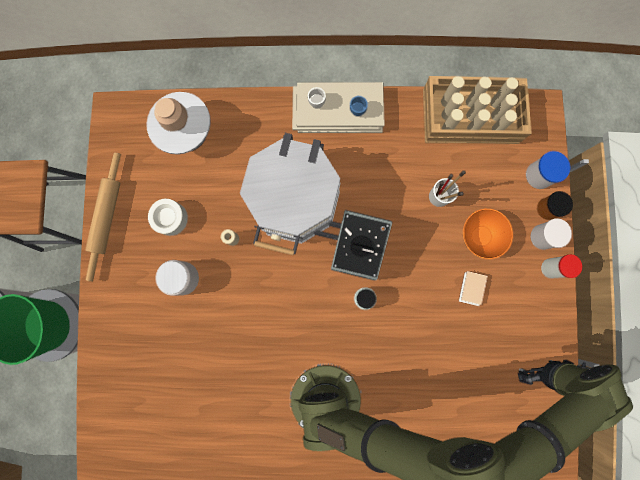

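View pics/scene.png

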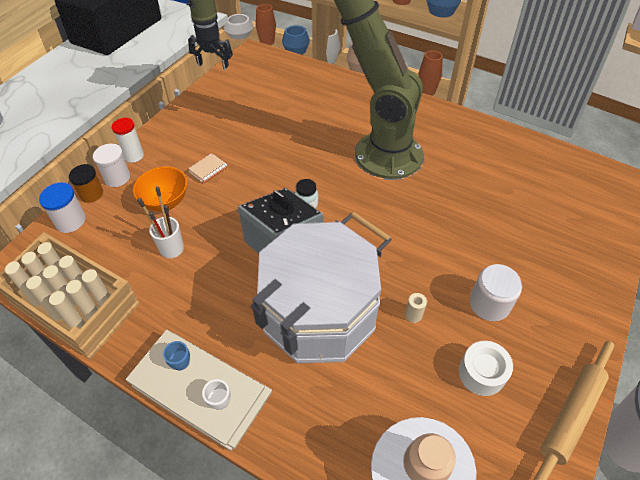

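Run:
```python
from h import *
i=load('top');p=i['p'];d=i['d']
hsv=cv2.cvtColor(p,cv2.COLOR_RGB2HSV)
# handle depth points
def P(u,v): return atd(i,[[u,v]],[d[v,u]])[0]
for n,uv in dict(lidc=(290,190),knob=(363,246),jar=(365,298),post=(228,237),box1=(345,214),box2=(388,222),box3=(375,274),box4=(335,265),handle=(275,247)).items(): print(n,P(*uv).round(3))
# point cloud of height; dial-plane fit
vv,uu=np.mgrid[130:310,200:410]
c=atd(i,np.c_[uu.ravel(),vv.ravel()],d[130:310,200:410].ravel())
col=p[130:310,200:410].reshape(-1,3).astype(int)
# handle: z 0.19-.23, x less than lid
wood=(col[:,0]-col[:,2]>50)&(c[:,2]>.18)&(c[:,2]<.26)
w=c[wood];m=np.median(w,0);w=w[np.linalg.norm(w-m,axis=1)<.1];print('handle',len(w),w.mean(0).round(4));u,s,vt=np.linalg.svd(w-w.mean(0));print(vt[0],((w-w.mean(0))@vt[0]).min(),((w-w.mean(0))@vt[0]).max())
dark=(col.max(1)<70)&(c[:,2]>.11)&(c[:,2]<.2)&(uu.ravel()>325)&(vv.ravel()>205)
m2=(np.abs(c[:,2]-.15)<.045)&(uu.ravel()>325)&(vv.ravel()>205)
cv2.imwrite('pics/m.png',cv2.resize(cv2.imread('pics/top.png')[200:290,320:420],None,fx=6,fy=6,interpolation=cv2.INTER_CUBIC))
# top face of box: min area rect of points near sloped plane
q=c[m2]; 
best=None;rng=np.random.default_rng(0)
for _ in range(300):
    a=q[rng.choice(len(q),3,replace=False)];n=np.cross(a[1]-a[0],a[2]-a[0]);n/=np.linalg.norm(n)+1e-12
    if n[2]<0:n=-n
    if n[2]<.85: continue
    k=(abs((q-a[0])@n)<.003)
    if best is None or k.sum()>best.sum():best=k
b=q[best];u,s,vt=np.linalg.svd(b-b.mean(0));n=vt[2]*np.sign(vt[2,2]);print('plane',len(b),b.mean(0),n,'tilt',np.degrees(np.arccos(n[2])),'yaw',np.degrees(np.arctan2(-n[1],-n[0])))
# lid
l=c[(c[:,2]>.2)&(col.max(1)-col.min(1)<30)]
u,s,vt=np.linalg.svd(l-l.mean(0));n=vt[2]*np.sign(vt[2,2]);print('lid',l.mean(0),n,np.degrees(np.arccos(n[2])))
```

```text
lidc [0.662 0.104 0.228]
knob [ 0.499 -0.115  0.187]
jar [ 0.341 -0.127  0.087]
post [0.547 0.336 0.012]
box1 [ 0.598 -0.061  0.177]
box2 [ 0.572 -0.191  0.185]
box3 [ 0.417 -0.156  0.126]
box4 [ 0.445 -0.031  0.128]
handle [0.493 0.146 0.224]
handle 217 [0.4932 0.1495 0.2233]
[-0.25447534 -0.9670562  -0.00667932] -0.07496583304509652 0.0592463213837751
plane 1643 [ 0.50777006 -0.10953101  0.15331028] [-0.33006865  0.07357776  0.94108501] tilt 19.765424592282173 yaw -12.56671079970695
lid [0.67027837 0.10359353 0.2385595 ] [0.57155311 0.76127201 0.30625473] 72.16633274553796
```

View pics/m.png

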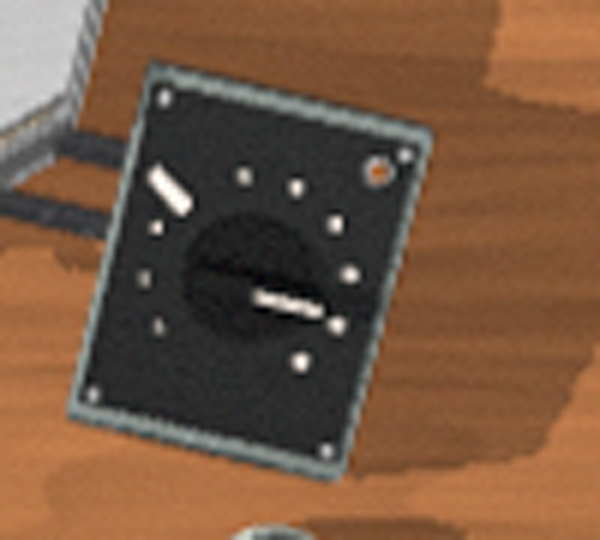

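```bash
cat >> h.py <<'E'
def dial(i,uvs,psi,c):  # points on dial plane through c, in dial axes
    s,co=np.sin(psi),np.cos(psi);t=np.radians(20)
    X=np.array([np.cos(t)*co,np.cos(t)*s,np.sin(t)]);Y=np.array([-s,co,0]);Z=np.cross(X,Y)
    return X,Y,Z
E
python3 - <<'E'
from h import *
i=load('top');d=i['d'];p=i['p']
cr=lambda a:np.array(a,float)/6+[320,200]-.4
S=cr([(164,97),(405,155),(326,451),(93,394)]); B=cr([(171,189)]); PT=cr([(256,297),(324,312)]); 
n=np.array([-.342*np.cos(-.23),-.342*np.sin(-.23),.94]);c0=np.array([.5078,-.1095,.1533])
def hit(uv,off=0):
    o,r=ray(i,uv);return o+r*(((c0+n*off-o)@n)/(r@n))[:,None]
s=hit(S);print(s.round(3));m=s.mean(0);print('mean',m)
y=(s[0]-s[1]+s[3]-s[2]);print('yaw from y',np.degrees(np.arctan2(-y[0],y[1])));x=s[0]+s[1]-s[2]-s[3];print('yaw x',np.degrees(np.arctan2(x[1],x[0])), np.linalg.norm(s[0]-s[1]),np.linalg.norm(s[0]-s[3]))
psi=np.arctan2(-y[0],y[1])
X,Y,Z=dial(i,0,psi,m);print('XYZ',X,Y,Z)
b=hit(B)[0]-m;print('bar',b@X,b@Y,np.degrees(np.arctan2(b@Y,b@X)),np.hypot(b@X,b@Y))
q=hit(PT,.037);v=q[1]-q[0];print('ptr',[((k-m)@X,(k-m)@Y) for k in q],np.degrees(np.arctan2(v@Y,v@X)))
kc=m-X*0 # dial centre vs kiln
R=np.array([[np.cos(psi),-np.sin(psi)],[np.sin(psi),np.cos(psi)]])
k=m[:2]-R@[-.115,-.25];print('kiln',k,'bar shut',k+R@[-.19,0])
vv,uu=np.mgrid[130:310,200:410];c=atd(i,np.c_[uu.ravel(),vv.ravel()],d[130:310,200:410].ravel())
loc=(c[:,:2]-k)@R;g=(abs(loc[:,0])<.11)&(abs(loc[:,1])<.09)&(c[:,2]>.2)&(c[:,2]<.26);l=c[g]
u,s_,vt=np.linalg.svd(l-l.mean(0));nn=vt[2]*np.sign(vt[2,2]);print('lid',g.sum(),l.mean(0),nn,np.degrees(np.arccos(nn[2])),np.degrees(np.arctan2(nn[:2]@R[:,0],nn[2])))
E
```

```text
[[ 0.592 -0.067  0.18 ]
 [ 0.563 -0.189  0.179]
 [ 0.414 -0.153  0.124]
 [ 0.444 -0.031  0.124]]
mean [ 0.50340139 -0.10986386  0.15177198]
yaw from y -13.755393605428678
yaw x -13.762517775711132 0.12589236878651022 0.16220739451250446
XYZ [ 0.91274195 -0.2234376   0.34202014] [0.23777733 0.97131969 0.        ] [-0.3322109   0.08132464  0.93969262]
bar 0.03545236426251275 0.0484220557509228 53.79015646472197 0.06001304537304674
ptr [(np.float64(-0.00016032769994109148), np.float64(-0.005683978067599114)), (np.float64(0.0005560292888762476), np.float64(-0.040594351132107645))] -88.82446192459255
kiln [0.67454749 0.10562167] bar shut [0.48999675 0.15079936]
lid 4312 [0.67312028 0.10549619 0.22766467] [ 0.0326652  -0.00854047  0.99942986] 1.9348574920462016 1.9346206356211977
```

Request:
jog_arm --pt "60 0 0 -0.2 0 0 0" --pt "60 0 0 -0.2 0 0 0" --pt "60 0 0 -0.2 0 0 0" --pt "60 0 0 -0.1 0 0 0"

```text
time_s: 0.43
ee_pos: [0.1421, -0.6093, 0.3761]
tcp_rot: [179.7, -0.0, 13.1]
force: [0.6, -0.0, 0.3]
grip_width: 0.0597
finger_force: 0.0
```

Request:
jog_arm --pt "50 0.144 -0.14 0 0 0 0" --pt "50 0.144 -0.14 0 0 0 0" --pt "50 0.144 -0.14 0 0 0 0" --pt "50 0.144 -0.14 0 0 0 0" --pt "50 0.144 -0.14 0 0 0 0"

```text
time_s: 0.85
ee_pos: [0.2507, -0.4378, 0.371]
tcp_rot: [-180.0, 0.0, 13.1]
force: [1.0, -0.3, 0.9]
grip_width: 0.0498
finger_force: 0.0
```

Request:
jog_arm --pt "50 0.144 -0.14 0 0 0 0" --pt "50 0.144 -0.14 0 0 0 0" --pt "50 0.144 -0.14 0 0 0 0" --pt "50 0.144 -0.14 0 0 0 0" --pt "50 0.144 -0.14 0 0 0 0"

```text
time_s: 1.27
ee_pos: [0.3591, -0.2688, 0.3712]
tcp_rot: [180.0, 0.0, 13.1]
force: [1.9, 0.5, 0.2]
grip_width: 0.05
finger_force: 0.0
```

Request:
jog_arm --pt "50 0.144 -0.14 0 0 0 0" --pt "50 0.144 -0.14 0 0 0 0" --pt "50 0.144 -0.14 0 0 0 0" --pt "50 0.144 -0.14 0 0 0 0" --pt "50 0.144 -0.14 0 0 0 0"

```text
time_s: 1.68
ee_pos: [0.4676, -0.0999, 0.3712]
tcp_rot: [180.0, 0.0, 13.1]
force: [1.1, -0.6, -0.3]
grip_width: 0.0501
finger_force: 0.0
```

```bash
cat >> h.py <<'E'
C=np.array([.5034,-.1099,.153]);PSI=np.radians(-13.76);X,Y,Z=dial(0,0,PSI,C)
def cur():
    s=get_state();return np.array(s['ee_pos']),Ro.from_euler('xyz',s['tcp_rot'],degrees=True),s
def plan(tp,tR):
    p,R,s=cur();t=R.inv().apply(np.array(tp)-p)/.2;w=(R.inv()*tR).as_rotvec(degrees=True)/30
    print('q',np.round(s['qpos'],1),'pos',p.round(4),'t',s['time_s'],'F',np.round(s['force'],1));print('shift',t.round(3),np.linalg.norm(t).round(3),'turn',w.round(3),np.linalg.norm(w).round(3))
def knobR(a): # tool z into plate, tool x at dial-angle a (deg, ccw from up-slope)
    a=np.radians(a);x=np.cos(a)*X+np.sin(a)*Y;z=-Z;return Ro.from_matrix(np.c_[x,np.cross(z,x),z])
E
python3 - <<'E'
from h import *
plan(C+.11*Z,knobR(91.2))
E
```

```text
q [ 35.6  12.  -33.8  91.7   6.8  78.4 -75.9] pos [ 0.4676 -0.0999  0.3712] t 1.6833 F [ 1.1 -0.6 -0.3]
shift [-0.005  0.004  0.574] 0.574 turn [-0.602  0.362 -2.122] 2.236
```

Request:
jog_arm --pt "50 0 0 0 -0.06 0.036 -0.212" --pt "50 0 0 0 -0.06 0.036 -0.212" --pt "50 0 0 0 -0.06 0.036 -0.212" --pt "50 0 0 0 -0.06 0.036 -0.212" --pt "50 0 0 0 -0.06 0.036 -0.212"

```text
time_s: 2.1
ee_pos: [0.4671, -0.1012, 0.3709]
tcp_rot: [169.9, -2.6, 45.6]
force: [0.1, -0.3, 0.4]
grip_width: 0.0501
finger_force: 0.0
```

Request:
jog_arm --pt "50 0 0 0 -0.06 0.036 -0.212" --pt "50 0 0 0 -0.06 0.036 -0.212" --pt "50 0 0 0 -0.06 0.036 -0.212" --pt "50 0 0 0 -0.06 0.036 -0.212" --pt "50 0 0 0 -0.06 0.036 -0.212"

```text
time_s: 2.52
ee_pos: [0.4669, -0.1014, 0.3711]
tcp_rot: [160.0, 0.5, 77.6]
force: [-0.1, -0.2, -0.1]
grip_width: 0.0502
finger_force: 0.0
```

Run:
```python
from h import *
plan(C+.09*Z,knobR(91.2))
p,d,i=snap('wrist','w1')
```

```text
q [ 46.1  -0.9 -37.4 108.    1.5  52.8  -4.4] pos [ 0.4669 -0.1014  0.3711] t 2.5167 F [-0.1 -0.2 -0.1]
shift [ 0.007 -0.197  0.639] 0.668 turn [-0.   -0.    0.01] 0.01
```

View pics/w1.png

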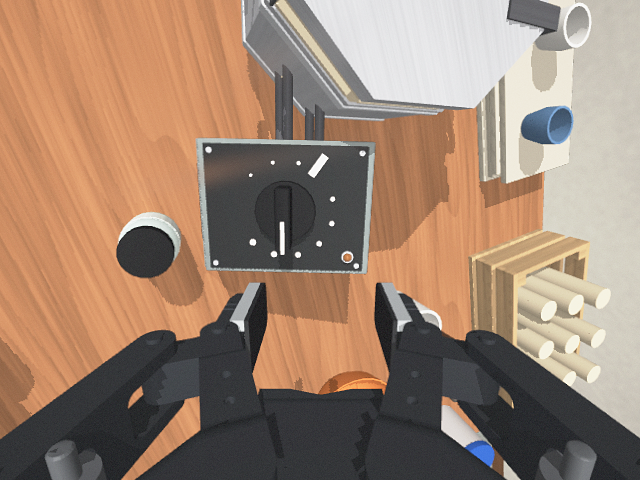

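Run:
```python
from h import *
i=load('w1')
def hit(uv,off=0):
    o,r=ray(i,uv);return o+r*(((C+Z*off-o)@Z)/(r@Z))[:,None]
s=hit([(208,150),(362,153),(358,265),(216,263)]);print(s.round(4),s.mean(0));e=(s[1]+s[2]-s[0]-s[3]);print('yaw',np.degrees(np.arctan2(e[1],e[0])),np.linalg.norm(s[0]-s[1]))
f=lambda q:((q-C)@np.c_[X,Y]).round(4)
b=f(hit([(318,165)]));print('bar',b,np.degrees(np.arctan2(b[0,1],b[0,0])))
print('line',f(hit([(282,222),(282,254),(284,187)],.037)))
g=i['p'][255:262,250:256];print(proj(i,C),proj(i,C+.037*Z))
```

```text
[[ 0.4443 -0.0315  0.1253]
 [ 0.5926 -0.0669  0.1808]
 [ 0.5654 -0.1891  0.1818]
 [ 0.4153 -0.1543  0.1257]] [ 0.50440858 -0.11047053  0.15340595]
yaw -13.23432626324549 0.1622340354047662
bar [[0.0353 0.0494]] 54.451352309727135
line [[ 0.0009 -0.0052]
 [ 0.0007 -0.0388]
 [ 0.003   0.0297]]
[[284.88912877 209.96218089]] [[281.05356054 216.89633575]]
```

Request:
jog_arm --pt "50 0.002 -0.048 0.16 0 0 0" --pt "50 0.002 -0.048 0.16 0 0 0" --pt "50 0.002 -0.048 0.16 0 0 0" --pt "50 0.002 -0.048 0.16 0 0 0"

```text
time_s: 2.9
ee_pos: [0.4745, -0.1026, 0.2367]
tcp_rot: [160.1, 0.3, 77.1]
force: [0.2, -1.8, -1.0]
grip_width: 0.0498
finger_force: 0.0
```

Request:
jog_arm --pt "50 0 0 0.1 0 0 0" --pt "50 0 0 0.1 0 0 0" --pt "50 0 0 0.1 0 0 0" --pt "50 0 0 0 0 0 0"

```text
time_s: 3.23
ee_pos: [0.4938, -0.1073, 0.1781]
tcp_rot: [160.4, 0.3, 77.2]
force: [-1.4, 0.8, -0.5]
grip_width: 0.0498
finger_force: 0.0
```

Run:
```python
from h import *
plan(C+.0007*X+.014*Z,knobR(90.5))
```

```text
q [ 33.7  15.1 -32.  125.5  27.9  24.6 -32.6] pos [ 0.4938 -0.1073  0.1781] t 3.2333 F [-1.4  0.8 -0.5]
shift [-0.001  0.008  0.065] 0.065 turn [-0.014 -0.001  0.016] 0.021
```

Request:
jog_arm --pt "50 0 0.008 0.065 0 0 0" --pt "0 0 0 0 0 0 0" --pt "0 0 0 0 0 0 0" --pt "0 0 0 0 0 0 0" --pt "0 0 0 0 0 0 0" --force 50

```text
time_s: 3.65
ee_pos: [0.4984, -0.1085, 0.17]
tcp_rot: [160.2, 0.4, 77.3]
force: [-5.7, 2.7, 0.4]
grip_width: 0.015
finger_force: 49.1
```

Request:
jog_arm --pt "0 0 0 0 0 0 0" --pt "0 0 0 0 0 0 0" --pt "0 0 0 0 0 0 0"

```text
time_s: 3.9
ee_pos: [0.4984, -0.1085, 0.17]
tcp_rot: [160.2, 0.4, 77.3]
force: [-5.1, 2.7, -0.2]
grip_width: 0.0148
finger_force: 49.2
```

Run:
```python
from h import *
plan(C+.0007*X+.014*Z,knobR(90.5))
```

```text
q [ 32.1  16.1 -30.4 125.8  30.   23.3 -34.5] pos [ 0.4984 -0.1085  0.17  ] t 3.9 F [-5.1  2.7 -0.2]
shift [-0.001 -0.001  0.019] 0.019 turn [-0.007  0.002  0.021] 0.022
```

Request:
jog_arm --pt "0 0 0 0 0 0 -0.2" --pt "0 0 0 0 0 0 -0.2" --pt "0 0 0 0 0 0 -0.2" --pt "0 0 0 0 0 0 -0.2" --pt "0 0 0 0 0 0 -0.2"

```text
time_s: 4.32
ee_pos: [0.498, -0.1085, 0.1699]
tcp_rot: [163.0, 10.2, 106.1]
force: [-7.0, 3.0, 1.1]
grip_width: 0.0147
finger_force: 49.4
```

Request:
jog_arm --pt "0 0 0 0 0 0 -0.2" --pt "0 0 0 0 0 0 -0.2" --pt "0 0 0 0 0 0 -0.2" --pt "0 0 0 0 0 0 -0.2" --pt "0 0 0 0 0 0 -0.2"

```text
time_s: 4.73
ee_pos: [0.4978, -0.1087, 0.1698]
tcp_rot: [170.4, 17.3, 136.1]
force: [-7.5, 3.6, 2.5]
grip_width: 0.0152
finger_force: 49.7
```

Run:
```python
from h import *
plan(C+.0007*X+.017*Z,knobR(234.8))
print(get_state()['ft_torque'])
```

```text
q [ 44.3  18.7 -47.1 125.7  41.8  27.6  13.5] pos [ 0.4978 -0.1087  0.1698] t 4.7333 F [-7.5  3.6  2.5]
shift [-0.001  0.002  0.004] 0.004 turn [-0.003 -0.01  -2.78 ] 2.78
[0.90172016 1.72689369 0.00314819]
```

Request:
jog_arm --pt "0 0 0 0 0 0 -0.2" --pt "0 0 0 0 0 0 -0.2" --pt "0 0 0 0 0 0 -0.2" --pt "0 0 0 0 0 0 -0.2" --pt "0 0 0 0 0 0 -0.2"

```text
time_s: 5.15
ee_pos: [0.4975, -0.1091, 0.1697]
tcp_rot: [-179.3, 19.7, 167.7]
force: [-9.8, 3.0, 3.4]
grip_width: 0.0147
finger_force: 49.9
```

Request:
jog_arm --pt "0 0 0 0 0 0 -0.2" --pt "0 0 0 0 0 0 -0.2" --pt "0 0 0 0 0 0 -0.2" --pt "0 0 0 0 0 0 -0.2" --pt "0 0 0 0 0 0 0"

```text
time_s: 5.57
ee_pos: [0.4976, -0.1094, 0.1697]
tcp_rot: [-171.0, 17.7, -166.9]
force: [-11.2, 1.4, 7.3]
grip_width: 0.015
finger_force: 50.6
```

Run:
```python
from h import *
plan(C+.0007*X+.017*Z,knobR(234.8))
print(get_state()['ft_torque'])
```

```text
q [ 53.6  22.9 -61.7 125.6  51.4  33.6  57.4] pos [ 0.4976 -0.1094  0.1697] t 5.5667 F [-11.2   1.4   7.3]
shift [-0.004  0.003  0.003] 0.006 turn [ 0.    -0.012 -0.977] 0.977
[0.43217534 1.97256529 0.15022542]
```

Request:
jog_arm --pt "0 0 0 0 0 0 -0.2" --pt "0 -0.002 0.002 0 0 0 -0.2" --pt "0 -0.002 0.002 0 0 0 -0.2" --pt "0 0 0 0 0 0 -0.2" --pt "0 0 0 0 0 0 -0.17"

```text
time_s: 5.98
ee_pos: [0.4977, -0.1097, 0.1698]
tcp_rot: [-163.5, 11.0, -137.8]
force: [-12.6, -2.1, 7.7]
grip_width: 0.0149
finger_force: 50.6
```

Request:
jog_arm --pt "0 0 0 0 0 0 0" --pt "0 0 0 0 0 0 0"

```text
time_s: 6.15
ee_pos: [0.4977, -0.1097, 0.1698]
tcp_rot: [-163.6, 11.1, -138.0]
force: [-12.6, -1.7, 8.7]
grip_width: 0.0146
finger_force: 50.9
```

Run:
```python
from h import *
plan(C+.0007*X+.017*Z,knobR(234.8))
p,d,i=snap('wrist','w2')
p,d,i=snap('top','t2')
cv2.imwrite('pics/m2.png',np.hstack([cv2.resize(p[195:295,315:415,::-1],None,fx=4,fy=4),cv2.resize(cv2.imread('pics/w2.png')[100:350,150:400],(400,400))]))
```

```text
q [ 57.3  25.8 -68.9 125.6  56.   38.   81.2] pos [ 0.4977 -0.1097  0.1698] t 6.15 F [-12.6  -1.7   8.7]
shift [-0.005  0.003  0.004] 0.007 turn [ 0.001 -0.015 -0.02 ] 0.025
```

View pics/w2.png

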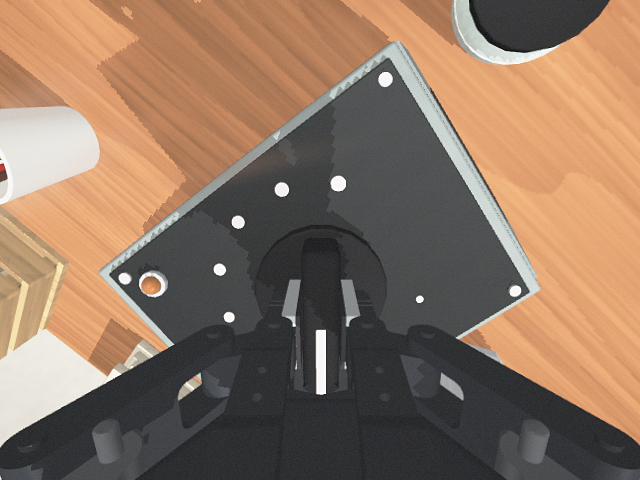

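Request:
jog_arm --pt "0 0 0 0 0 0 -0.02" --pt "0 0 0 0 0 0 0" --pt "50 0 0 0 0 0 0" --pt "50 0 0 0 0 0 0" --pt "50 0 0 0 0 0 0"

```text
time_s: 6.67
ee_pos: [0.5011, -0.1082, 0.1707]
tcp_rot: [-163.4, 11.3, -137.3]
force: [0.2, 0.5, -0.1]
grip_width: 0.0495
finger_force: 0.0
```

Request:
jog_arm --pt "50 0 0 -0.05 0 0 0" --pt "50 0 0 -0.15 0 0 0" --pt "50 0 0 -0.2 0 0 0" --pt "50 0 0 -0.2 0 0 0" --pt "50 0 0 -0.2 0 0 0"

```text
time_s: 7.08
ee_pos: [0.455, -0.1014, 0.2886]
tcp_rot: [-163.8, 10.9, -137.6]
force: [-1.4, -0.8, 0.1]
grip_width: 0.05
finger_force: 0.0
```

Run:
```python
from h import *
plan(C+.0007*X+.014*Z,knobR(234.8))
snap('wrist','w3')
```

```text
q [ 81.1   7.9 -81.5 118.3  18.3  42.7 120.3] pos [ 0.455  -0.1014  0.2886] t 7.0833 F [-1.4 -0.8  0.1]
shift [-0.021  0.004  0.651] 0.651 turn [ 0.01  -0.019 -0.006] 0.022
```

View pics/w3.png

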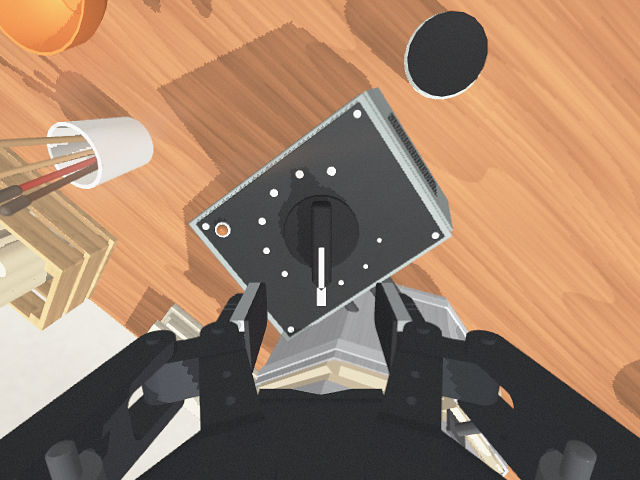

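Run:
```python
from h import *
i=load('w3');p=i['p']
m=(p.min(2)>190).astype(np.uint8);m[:,:300]=0;m[:,342:]=0;m[:240]=0;m[310:]=0
n,l,s,c=cv2.connectedComponentsWithStats(m);print(s[1:],c[1:])
def hit(uv,off=0):
    o,r=ray(i,uv);return ((o+r*(((C+.0007*X+Z*off-o)@Z)/(r@Z))[:,None]-C-.0007*X)@np.c_[X,Y])
def pca(a,b,off):
    v,u=np.nonzero(m[a:b]);q=hit(np.c_[u,v+a],off);x=q-q.mean(0);d=np.linalg.svd(x,full_matrices=False)[2][0];return q.mean(0),np.degrees(np.arctan2(d[1],d[0]))%180
for a,b,o in((247,284,.037),(292,305,0)):
    r=pca(a,b,o);print(r,np.degrees(np.arctan2(r[0][1],r[0][0])),np.hypot(*r[0]))
# lid handle target
k=np.array([.6745,.1056])
kx=np.array([np.cos(PSI),np.sin(PSI),0]);ky=np.array([-np.sin(PSI),np.cos(PSI),0])
print('handle expected',np.r_[k,0]-.19*kx+np.array([0,0,.2166]))
for sgn in(1,-1):
    x=sgn*ky;z=-Z;plan([.4915,.149,.2165],Ro.from_matrix(np.c_[x,np.cross(z,x),z]))
```

```text
[[317 248   9  58 354]
 [339 280   3   5  14]
 [334 305   8   5  15]] [[321.01129944 280.29096045]
 [340.07142857 282.14285714]
 [338.06666667 307.13333333]]
(array([0.01103614, 0.01727734]), np.float64(63.94885262209836)) 57.431046587955876 0.020501289400715363
(array([0.03753108, 0.05355945]), np.float64(54.78090415878011)) 54.979659111873815 0.06540027851589315
handle expected [0.48995289 0.15079253 0.2166    ]
q [ 81.5   7.3 -81.5 118.1  17.4  42.8 121.5] pos [ 0.4552 -0.0994  0.2913] t 7.1333 F [1.9 3.8 2.9]
shift [-0.888  0.912  0.306] 1.31 turn [-0.019 -0.015  4.833] 4.833
q [ 81.5   7.3 -81.5 118.1  17.4  42.8 121.5] pos [ 0.4552 -0.0994  0.2913] t 7.1333 F [1.9 3.8 2.9]
shift [-0.888  0.912  0.306] 1.31 turn [ 0.012 -0.015 -1.167] 1.167
```

Run:
```python
from h import *
i=load('w3');p=i['p']
m=(p.min(2)>170).astype(np.uint8);m[:,:314]=0;m[:,329:]=0;m[:240]=0;m[310:]=0
c0=C+.0007*X
def hit(uv,off=0):
    o,r=ray(i,uv);return ((o+r*(((c0+Z*off-o)@Z)/(r@Z))[:,None]-c0)@np.c_[X,Y])
for a,b,off in((247,284,.037),(292,306,0)):
    v,u=np.nonzero(m[a:b]);q=hit(np.c_[u,v+a],off);d=np.linalg.svd(q-q.mean(0),full_matrices=False)[2][0];print(q.mean(0),np.degrees(np.arctan2(d[1],d[0]))%180)
for y in range(244,310,4):print(y,np.nonzero(m[y])[0])
```

```text
[0.01130296 0.0161124 ] 54.669399389054725
[0.03783008 0.05398125] 54.7571365911828
244 []
248 [319 320 321 322 323]
252 [319 320 321 322 323]
256 [319 320 321 322 323]
260 [319 320 321 322 323]
264 [319 320 321 322 323]
268 [319 320 321 322 323]
272 [319 320 321 322 323]
276 [319 320 321 322 323]
280 [319 320 321 322 323]
284 [319 320 321 322 323]
288 [317 318 324 325]
292 [317 318 319 320 321 322 323 324 325]
296 [317 318 319 320 321 322 323 324 325]
300 [317 318 319 320 321 322 323 324 325]
304 [317 318 319 320 321 322 323 324 325]
308 []
```

Request:
jog_arm --pt "50 0 0 -0.05 0 0 0.22" --pt "50 0 0 -0.05 0 0 0.22" --pt "50 0 0 -0.05 0 0 0.22" --pt "50 0 0 -0.05 0 0 0.22" --pt "50 0 0 0 0 0 0.22"

```text
time_s: 7.55
ee_pos: [0.4424, -0.0978, 0.3263]
tcp_rot: [-172.1, 17.9, -171.2]
force: [0.7, 0.0, 0.1]
grip_width: 0.0496
finger_force: 0.0
```

Request:
jog_arm --pt "50 0 0 0 0 0 0.22" --pt "50 0 0 0 0 0 0.22" --pt "50 0 0 0 0 0 0.22" --pt "50 0 0 0 0 0 0.22" --pt "50 0 0 0 0 0 0.22"

```text
time_s: 7.97
ee_pos: [0.4417, -0.0981, 0.3248]
tcp_rot: [176.4, 19.0, 153.9]
force: [-0.1, -1.0, -0.0]
grip_width: 0.0499
finger_force: 0.0
```

Request:
jog_arm --pt "50 0 0 0 0 0 0.22" --pt "50 0 0 0 0 0 0.22" --pt "50 0 0 0 0 0 0.22" --pt "50 0 0 0 0 0 0.22" --pt "50 0 0 0 0 0 0.22"

```text
time_s: 8.38
ee_pos: [0.4416, -0.0981, 0.3247]
tcp_rot: [166.4, 13.9, 119.9]
force: [-0.2, -0.0, -0.3]
grip_width: 0.0499
finger_force: 0.0
```

Request:
jog_arm --pt "50 0 0 0 0 0 0.22" --pt "50 0 0 0 0 0 0.22" --pt "50 0 0 0 0 0 0.22" --pt "50 0 0 0 0 0 0.22" --pt "50 0 0 0 0 0 0.22"

```text
time_s: 8.8
ee_pos: [0.4416, -0.0981, 0.3247]
tcp_rot: [161.2, 4.5, 87.8]
force: [-1.1, -0.1, -0.6]
grip_width: 0.0497
finger_force: 0.0
```

```bash
cat >> h.py <<'E'
KX=np.array([np.cos(PSI),np.sin(PSI),0]);KY=np.array([-np.sin(PSI),np.cos(PSI),0])
def lidR(lean): # tool x = kiln +y, tool z pointing down and forward by lean deg
    z=np.sin(np.radians(lean))*KX+np.array([0,0,-np.cos(np.radians(lean))]);return Ro.from_matrix(np.c_[KY,np.cross(z,KY),z])
HB=np.array([.4908,.1500,.2163])
E
python3 - <<'E'
from h import *
plan(HB-.06*lidR(20).as_matrix()[:,2],lidR(20))
E
```

```text
q [ 98.5  -7.1 -81.5 115.4 -10.1  46.7  20.1] pos [ 0.4416 -0.0981  0.3247] t 8.8 F [-1.1 -0.1 -0.6]
shift [1.286 0.04  0.184] 1.299 turn [-0.024  0.012  0.412] 0.413
```

Request:
jog_arm --pt "50 0 0 0 -0.012 0.006 0.206" --pt "50 0 0 0 -0.012 0.006 0.206" --pt "50 0.158 -0.03 0 0 0 0" --pt "50 0.158 -0.03 0 0 0 0" --pt "50 0.158 -0.03 0 0 0 0"

```text
time_s: 9.22
ee_pos: [0.4471, -0.0013, 0.3185]
tcp_rot: [160.0, 0.1, 76.4]
force: [-0.1, 0.1, -0.9]
grip_width: 0.0504
finger_force: 0.0
```

Request:
jog_arm --pt "50 0.158 -0.03 0 0 0 0" --pt "50 0.158 -0.03 0 0 0 0" --pt "50 0.158 -0.03 0 0 0 0" --pt "50 0.158 -0.03 0 0 0 0" --pt "50 0.158 -0.03 0 0 0 0"

```text
time_s: 9.63
ee_pos: [0.4193, 0.1447, 0.3293]
tcp_rot: [158.7, -1.1, 77.0]
force: [0.4, 0.0, 0.1]
grip_width: 0.05
finger_force: 0.0
```

Run:
```python
from h import *
plan(HB-.06*lidR(20).as_matrix()[:,2],lidR(20))
snap('wrist','w4')
i=load('w4');print(proj(i,[HB-.06*KY,HB,HB+.06*KY]))
```

```text
q [ 65.3 -13.6 -81.7 115.2  -4.6  47.8 -29.1] pos [0.4193 0.1447 0.3293] t 9.6333 F [0.4 0.  0.1]
shift [0.102 0.12  0.353] 0.386 turn [ 0.045 -0.044  0.011] 0.063
[[345.95601071 276.26937877]
 [347.74885536 208.56664748]
 [349.67493795 133.34887801]]
```

View pics/w4.png

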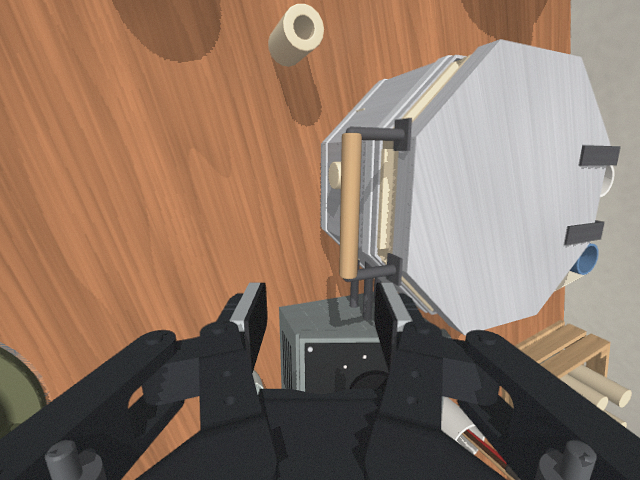

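```bash
sed -i 's/^HB=.*/HB=np.array([.4937,.1495,.2163])/' h.py
python3 - <<'E'
from h import *
for l in(5,10):plan(HB-.06*lidR(l).as_matrix()[:,2],lidR(l))
E
```

```text
q [ 64.9 -13.6 -81.7 115.1  -4.6  47.9 -29.5] pos [0.4188 0.148  0.3302] t 9.6833 F [0.8 1.6 1. ]
shift [0.085 0.214 0.377] 0.442 turn [ 0.546 -0.048  0.018] 0.548
q [ 64.9 -13.6 -81.7 115.1  -4.6  47.9 -29.5] pos [0.4188 0.148  0.3302] t 9.6833 F [0.8 1.6 1. ]
shift [0.086 0.189 0.37 ] 0.424 turn [ 0.379 -0.048  0.015] 0.383
```

Request:
jog_arm --pt "50 0.02 0.06 0 0.19 -0.024 0.007" --pt "50 0.02 0.06 0 0.19 -0.024 0.007" --pt "50 0 0 0 0 0 0"

```text
time_s: 9.93
ee_pos: [0.4003, 0.1243, 0.358]
tcp_rot: [168.4, -1.5, 76.4]
force: [1.0, -0.6, 0.6]
grip_width: 0.0503
finger_force: 0.0
```

Run:
```python
from h import *
for l in(5,10):plan(HB-.05*lidR(l).as_matrix()[:,2],lidR(l))
```

```text
q [ 74.1 -13.5 -81.5 107.7 -11.7  63.3 -18. ] pos [0.4003 0.1243 0.358 ] t 9.9333 F [ 1.  -0.6  0.6]
shift [0.22  0.301 0.537] 0.653 turn [ 0.219 -0.05  -0.001] 0.225
q [ 74.1 -13.5 -81.5 107.7 -11.7  63.3 -18. ] pos [0.4003 0.1243 0.358 ] t 9.9333 F [ 1.  -0.6  0.6]
shift [0.22  0.279 0.535] 0.642 turn [ 0.053 -0.05  -0.003] 0.073
```

Request:
jog_arm --pt "50 0.05 0.07 0.05 0.013 -0.012 0" --pt "50 0.05 0.07 0.05 0.013 -0.012 0" --pt "50 0.05 0.07 0.05 0.013 -0.012 0" --pt "50 0.05 0.07 0.05 0.013 -0.012 0"

```text
time_s: 10.27
ee_pos: [0.4069, 0.1257, 0.3532]
tcp_rot: [167.2, -2.0, 76.7]
force: [-0.3, 0.1, -0.4]
grip_width: 0.0498
finger_force: 0.0
```

Run:
```python
from h import *
for l in(10,):plan(HB-.05*lidR(l).as_matrix()[:,2],lidR(l))
```

```text
q [ 74.2 -13.6 -81.7 108.7 -12.1  60.9 -17.5] pos [0.4069 0.1257 0.3532] t 10.2667 F [-0.3  0.1 -0.4]
shift [0.2   0.244 0.513] 0.602 turn [ 0.094 -0.07   0.003] 0.117
```

Request:
jog_arm --pt "50 0 0 0.1 0 0 0" --pt "50 0 0 0.1 0 0 0" --pt "50 0 0 0.1 0 0 0"

```text
time_s: 10.52
ee_pos: [0.3967, 0.1155, 0.3067]
tcp_rot: [166.2, -2.8, 76.9]
force: [0.5, 1.2, -0.5]
grip_width: 0.0497
finger_force: 0.0
```

Run:
```python
from h import *
for l in(10,):plan(HB-.05*lidR(l).as_matrix()[:,2],lidR(l))
```

```text
q [ 74.1 -13.6 -81.7 116.7 -13.8  52.  -15.1] pos [0.3967 0.1155 0.3067] t 10.5167 F [ 0.5  1.2 -0.5]
shift [0.265 0.327 0.306] 0.52 turn [ 0.128 -0.097  0.003] 0.16
```

```bash
cat > kin.py <<'E'
from h import *
from scipy.optimize import least_squares
import itertools
D=[([82.936,29.078,-13.613,85.955,7.202,65.827,-8.869],(.142,-.609,.231),(180,0,13.1)),
([35.6,12,-33.8,91.7,6.8,78.4,-75.9],(.4676,-.0999,.3712),(180,0,13.1)),
([46.1,-.9,-37.4,108,1.5,52.8,-4.4],(.4669,-.1014,.3711),(160,.5,77.6)),
([33.7,15.1,-32,125.5,27.9,24.6,-32.6],(.4938,-.1073,.1781),(160.4,.3,77.2)),
([57.3,25.8,-68.9,125.6,56,38,81.2],(.4977,-.1097,.1698),(-163.6,11.1,-138)),
([81.1,7.9,-81.5,118.3,18.3,42.7,120.3],(.455,-.1014,.2886),(-163.8,10.9,-137.6)),
([98.5,-7.1,-81.5,115.4,-10.1,46.7,20.1],(.4416,-.0981,.3247),(161.2,4.5,87.8)),
([65.3,-13.6,-81.7,115.2,-4.6,47.8,-29.1],(.4193,.1447,.3293),(158.7,-1.1,77)),
([74.1,-13.5,-81.5,107.7,-11.7,63.3,-18],(.4003,.1243,.358),(168.4,-1.5,76.4))]
def fk(x,s,q):
    off=[x[0],0,x[1],x[2],x[3],x[4],x[5]]
    tr=[(0,0,x[6]),(x[7],0,0),(0,0,x[8]),(x[9],0,0),(x[10],0,x[11]),(x[12],0,0),(x[13],0,0)]
    R=Ro.identity();p=np.zeros(3)
    for k in range(7):
        p=p+R.apply(tr[k]);R=R*Ro.from_euler('zyzyzyz'[k],s[k]*q[k]+off[k],degrees=True)
    return p+R.apply((0,0,x[14])),R
def res(x,s):
    r=[]
    for q,p,e in D:
        P,R=fk(x,s,q);r+=list((P-p)*10)+list((R.inv()*Ro.from_euler('xyz',e,degrees=True)).as_rotvec())
    return np.r_[r,.003*x[:6]/10*0,.02*x[[7,9,10,12,13]]]
if __name__=='__main__':
    out=[]
    for s1,s3,s5,s7 in itertools.product((1,-1),repeat=4):
        s=(s1,1,s3,1,s5,1,s7)
        for o1 in(0,90,180,270):
          for o7 in (0,90,180,270):
            x0=np.array([o1,0,0,0,0,o7,.33,0,.35,0,0,.35,0,0,.25],float)
            x=least_squares(res,x0,args=(s,),x_scale=np.r_[np.ones(6)*30,np.ones(9)*.1],max_nfev=40);out.append((x.cost,s,x.x))
    out.sort(key=lambda a:a[0])
    for o in out[:3]:print(o[0],o[1],o[2].round(3))
    np.savez('kin.npz',x=out[0][2],s=out[0][1])
E
time timeout 500 python3 kin.py
```

```text
0.003243182926657411 (-1, 1, -1, 1, 1, 1, -1) [-6.60000e-02 -2.16000e+00  1.81542e+02  2.78000e-01 -1.81729e+02
  4.48291e+02  2.27000e-01  4.00000e-03  5.79000e-01  6.00000e-03
  1.80000e-02 -3.75000e-01 -2.00000e-03  6.00000e-03  3.50000e-01]
0.003243182926659086 (-1, 1, -1, 1, 1, 1, -1) [ 3.59934e+02 -2.16000e+00  1.81542e+02  2.78000e-01 -1.81729e+02
  4.48291e+02  2.27000e-01  4.00000e-03  5.79000e-01  6.00000e-03
  1.80000e-02 -3.75000e-01 -2.00000e-03  6.00000e-03  3.50000e-01]
0.003243182926659142 (-1, 1, -1, 1, -1, 1, -1) [ 3.59934e+02 -2.16000e+00  1.54200e+00 -2.78000e-01 -1.72900e+00
  8.82910e+01  2.27000e-01  4.00000e-03  5.79000e-01  6.00000e-03
 -1.80000e-02  3.75000e-01  2.00000e-03  6.00000e-03  3.50000e-01]
real	1m57.119s
user	1m57.544s
sys	0m0.048s
```

```bash
cat > sim.py <<'E'
from kin import *
z_=np.load('kin.npz');x_,s_=z_['x'],z_['s']
LO=np.array([-176.4,-13.61,-81.72,.22,-87.28,10,-165.4]);HI=np.array([176.4,117.2,77.17,143.1,267.2,112.5,165.4])
F=lambda q:fk(x_,s_,q)
def jac(q):
    P,R=F(q);J=np.zeros((6,7))
    for k in range(7):
        d=np.array(q,float);d[k]+=.1;p,r=F(d);J[:,k]=np.r_[(p-P),(r*R.inv()).as_rotvec()]/.1
    return J
def step(q,T,Rt,n=8,lam=1e-3):
    q=np.array(q,float)
    for _ in range(n):
        P,R=F(q);e=np.r_[T-P,(Rt*R.inv()).as_rotvec()];J=jac(q);fr=np.ones(7,bool)
        for _ in range(3):
            Jf=J[:,fr];dq=np.zeros(7);dq[fr]=Jf.T@np.linalg.solve(Jf@Jf.T+1e-9*np.eye(6),e)
            bad=fr&(((q+dq)<LO)|((q+dq)>HI))
            if not bad.any():break
            fr&=~bad
        dq*=min(1,6/max(1e-9,abs(dq).max()));q=np.clip(q+dq,LO,HI)
    return q
def run(q,rows):
    P,R=F(q)
    for r in rows:
        P=P+R.apply(np.array(r[:3])*.2);R=R*Ro.from_rotvec(np.array(r[3:])*30,degrees=True);q=step(q,P,R);P,R=F(q)
    return q
if __name__=='__main__':
    print('B->C',run(D[1][0],[[0,0,0,-.06,.036,-.212]]*10).round(1))
    print('C->D',run(D[2][0],[[.002,-.048,.16,0,0,0]]*4+[[0,0,.1,0,0,0]]*3).round(1))
    print('A->B',run(D[0][0],[[.0,0,-.175,0,0,0]]*4+[[.144,-.14,0,0,0,0]]*15).round(1))
    print('E->F',run(D[4][0],[[0,0,-.16,0,0,0]]*5).round(1))
E
python3 sim.py
```

```text
B->C [ 46.7  -0.6 -38.3 107.5   1.5  53.3  -4.7]
C->D [ 33.   14.3 -30.5 126.1  27.7  23.6 -32.2]
A->B [ 34.   13.  -31.8  91.9   6.8  78.2 -75.3]
E->F [ 88.7   0.6 -81.  114.6   3.   46.9 137.8]
```

```bash
cat > search.py <<'E'
from sim import *
import sim, sys
from multiprocessing import Pool
def go(q,T,Rt,log):
    P,R=F(q);w=(R.inv()*Rt).as_rotvec(degrees=True);n=int(max(np.linalg.norm(T-P)/.034,np.linalg.norm(w)/6.5))+1
    for k in range(1,n+1):
        q=step(q,P+(T-P)*k/n,R*Ro.from_rotvec(w*k/n,degrees=True),n=2);log.append(q)
    return q
def tool(yaw,lean):
    return lidR(lean) if yaw is None else Ro.from_euler('z',yaw,degrees=True)*Ro.from_euler('x',180-lean,degrees=True)
def lift(q,lean,log):
    th0=np.radians(1.93);r=np.hypot(.345,.02);a0=np.arctan2(.02,.345)
    H=HB+np.array([0,0,0])+r*np.cos(a0+th0)*KX-np.array([0,0,r*np.sin(a0+th0)])
    for th in (2,8,14,20):
        a=a0+np.radians(th);B=H-r*np.cos(a)*KX+np.array([0,0,r*np.sin(a)]);l=lean-(th-2);Rt=lidR(l);q=go(q,B+.019*Rt.as_matrix()[:,2],Rt,log)
    return go(q,F(q)[0]+[0,0,.06],F(q)[1],log)
def trial(seed):
    g=np.random.default_rng(seed);V=[(g.uniform([.4,-.35,.36],[.68,.35,.5]).round(2),float(g.integers(0,19)*10),float(g.integers(-1,3)*10)) for _ in range(g.integers(1,3))]
    lean=float(g.choice([10,15,20]));q=Q0;log=[]
    for p,y,l in V:q=go(q,p,tool(y,l),log)
    n1=len(log);Rt=lidR(lean);z=Rt.as_matrix()[:,2];q=go(q,HB-.06*z,Rt,log)
    n2=len(log);ok=np.linalg.norm(F(q)[0]-HB+.06*z)<.004
    q=lift(q,lean,log);L=np.array(log);m=np.minimum(L-LO,HI-L)[:,:].min(1)
    return (m[n1:].min() if ok else -9,len(log),V,lean,L[n2-1].round(),L[-1].round())
if __name__=='__main__':
    Q0=np.array(get_state()['qpos'],float)
    with Pool() as P:o=P.map(trial,range(int(sys.argv[1])))
    o.sort(key=lambda a:-a[0])
    for r in o[:6]:print(r)
E
nproc; time timeout 560 python3 search.py 240
```

```text
4
(np.float64(24.49218168718481), 55, [(array([ 0.59, -0.3 ,  0.45]), 170.0, 20.0), (array([ 0.64, -0.28,  0.42]), 80.0, 20.0)], 15.0, array([ 12.,  13., -48., 111.,  26.,  53., -63.]), array([ 16.,  24., -52.,  82.,  15.,  84., -49.]))
(np.float64(23.241074531199416), 47, [(array([ 0.55, -0.03,  0.42]), 180.0, 20.0), (array([0.42, 0.33, 0.42]), 120.0, 0.0)], 20.0, array([  5.,  10., -41., 115.,  29.,  47., -67.]), array([ 14.,  20., -47.,  86.,  15.,  79., -48.]))
(np.float64(23.20202794035569), 49, [(array([ 0.64, -0.17,  0.43]), 160.0, -10.0), (array([ 0.67, -0.14,  0.4 ]), 80.0, 10.0)], 20.0, array([ 13.,  11., -51., 115.,  32.,  49., -71.]), array([ 19.,  22., -56.,  86.,  19.,  80., -52.]))
(np.float64(23.157951711606152), 48, [(array([ 0.41, -0.34,  0.48]), 120.0, 0.0), (array([0.46, 0.18, 0.4 ]), 110.0, 0.0)], 15.0, array([ 12.,  13., -48., 111.,  26.,  53., -63.]), array([ 16.,  23., -51.,  82.,  15.,  84., -49.]))
(np.float64(22.604758858182933), 51, [(array([ 0.41, -0.35,  0.47]), 140.0, -10.0), (array([0.57, 0.21, 0.46]), 50.0, 10.0)], 10.0, array([ 17.,  17., -54., 106.,  24.,  59., -61.]), array([ 17.,  27., -56.,  79.,  16.,  90., -51.]))
(np.float64(22.505472993893207), 38, [(array([ 0.67, -0.25,  0.49]), 90.0, -10.0)], 10.0, array([ 17.,  17., -55., 106.,  25.,  59., -61.]), array([ 18.,  28., -57.,  79.,  16.,  90., -51.]))
real	0m5.361s
user	0m20.295s
sys	0m0.044s
```

Run:
```python
from search import *
plan(np.array([.67,-.25,.49]),tool(90.,-10.))
```

```text
q [ 74.1 -13.6 -81.7 116.7 -13.8  52.  -15.1] pos [0.3967 0.1155 0.3067] t 10.5167 F [ 0.5  1.2 -0.5]
shift [-1.425  1.93  -0.542] 2.459 turn [ 0.802 -0.079 -0.441] 0.919
```

Request:
jog_arm --pt "50 -0.1 0.1 -0.1 0.057 -0.006 -0.03" --pt "50 -0.1 0.1 -0.1 0.057 -0.006 -0.03" --pt "50 -0.1 0.14 -0.05 0.057 -0.006 -0.03" --pt "50 -0.1 0.14 -0.05 0.057 -0.006 -0.03" --pt "50 -0.1 0.14 -0.04 0.057 -0.006 -0.03"

```text
time_s: 10.93
ee_pos: [0.4226, -0.0106, 0.4092]
tcp_rot: [171.5, -1.7, 81.3]
force: [1.5, -0.1, -0.9]
grip_width: 0.0503
finger_force: 0.0
```

Run:
```python
from search import *
plan(np.array([.67,-.25,.49]),tool(90.,-10.))
```

```text
q [ 99.9 -13.6 -81.7  99.1 -17.   75.1  11.9] pos [ 0.4226 -0.0106  0.4092] t 10.9333 F [ 1.5 -0.1 -0.9]
shift [-0.983  1.453 -0.221] 1.768 turn [ 0.621 -0.062 -0.291] 0.688
```

10 more rows toward the waypoint.

Request:
jog_arm --pt "50 -0.1 0.145 -0.02 0.062 -0.006 -0.03" --pt "50 -0.1 0.145 -0.02 0.062 -0.006 -0.03" --pt "50 -0.1 0.145 -0.02 0.062 -0.006 -0.03" --pt "50 -0.1 0.145 -0.02 0.062 -0.006 -0.03" --pt "50 -0.1 0.145 -0.02 0.062 -0.006 -0.03"

```text
time_s: 11.35
ee_pos: [0.4066, -0.1011, 0.4615]
tcp_rot: [172.9, 0.3, 85.5]
force: [-0.1, -0.4, -0.9]
grip_width: 0.0497
finger_force: 0.0
```

Request:
jog_arm --pt "50 -0.1 0.145 -0.02 0.062 -0.006 -0.03" --pt "50 -0.1 0.145 -0.02 0.062 -0.006 -0.03" --pt "50 -0.1 0.145 -0.02 0.062 -0.006 -0.03" --pt "50 -0.1 0.145 -0.02 0.062 -0.006 -0.03" --pt "50 -0.1 0.145 -0.02 0.062 -0.006 -0.03"

```text
time_s: 11.77
ee_pos: [0.3904, -0.1554, 0.5002]
tcp_rot: [173.9, 4.2, 89.7]
force: [-0.9, -0.6, -0.6]
grip_width: 0.0502
finger_force: 0.0
```

```bash
cat > next.py <<'E'
from search import *
Q0=np.array(get_state()['qpos'],float)
print('q',Q0.round(1))
for lean in(10,15,20):
    log=[];R=lidR(lean);z=R.as_matrix()[:,2];q=go(Q0,HB-.06*z,R,log);q2=lift(q,lean,log);L=np.array(log);print(lean,q.round(),q2.round(),np.minimum(L-LO,HI-L).min(0).round(),F(q)[0]-HB+.06*z)
R=lidR(10);plan(HB-.06*R.as_matrix()[:,2],R)
E
python3 next.py
```

```text
q [121.2 -13.6 -81.7  84.8 -14.   89.6  37.9]
10 [ 77. -14. -82. 114. -13.  58. -12.] [ 76. -13. -76.  99. -15.  89. -11.] [ 61.   0.   0.  23.  71.  23. 132.] [-0.09154073 -0.05206519  0.04505344]
15 [ 74. -13. -81. 116. -11.  52. -15.] [ 73. -13. -74. 102. -13.  81. -12.] [ 62.   0.   0.  21.  73.  26. 132.] [-0.07090784 -0.04955603  0.04005114]
20 [ 68. -13. -82. 119.  -7.  45. -25.] [ 70. -13. -75. 100. -10.  80. -17.] [ 63.   0.   0.  18.  73.  27. 132.] [-0.06117074 -0.02615689  0.03389346]
q [121.2 -13.6 -81.7  84.8 -14.   89.6  37.9] pos [ 0.3904 -0.1554  0.5002] t 11.7667 F [-0.9 -0.6 -0.6]
shift [1.617 0.348 1.052] 1.96 turn [-0.113  0.075  0.463] 0.483
```

```bash
python3 - <<'E'
import re
s=open('sim.py').read()
a=s.index('def step');b=s.index('def run')
s=s[:a]+'''NI=1
def step(q,T,Rt,n=1):
    q=np.array(q,float)
    for _ in range(NI):
        P,R=F(q);e=np.r_[T-P,(Rt*R.inv()).as_rotvec()];J=jac(q)
        dq=J.T@np.linalg.solve(J@J.T+1e-9*np.eye(6),e)
        dq*=min(1,10/max(1e-9,abs(dq).max()));q=np.clip(q+dq,LO,HI)
    return q
'''+s[b:]
open('sim.py','w').write(s)
E
python3 - <<'E'
import sim
from sim import *
q0=[74.1,-13.6,-81.7,116.7,-13.8,52,-15.1]
r1=[[-.1,.1,-.1,.057,-.006,-.03]]*2+[[-.1,.14,-.05,.057,-.006,-.03]]*3;r2=[[-.1,.145,-.02,.062,-.006,-.03]]*10
for n in(1,3,10):
    sim.NI=n;a=run(q0,r1);b=run(a,r2);print(n,a.round(1),b.round(1),F(b)[0].round(3))
q=np.array(get_state()['qpos'],float);J=jac(q);R=F(q)[1].as_matrix();A=np.linalg.pinv(J,rcond=1e-6);B=np.c_[A[:,:3]@R*.2,A[:,3:]@R*np.radians(30)]
print(B.round(1))
E
```

```text
1 [ 90.    7.8 -81.7  99.4  11.5  68.9 -29.8] [ 49.1  49.8 -59.2  24.9  43.8 112.5  -5.9] [ 0.606 -0.496  0.406]
3 [ 73.3  13.7 -78.8  93.8  16.   76.8 -30.8] [ 28.7  53.7 -54.    0.6  48.1 112.5   7.9] [ 0.756 -0.396  0.45 ]
10 [ 59.1  15.6 -77.2  92.6  17.7  77.6 -32.6] [ 19.4  52.2 -49.3  10.2  42.9 108.2   5.6] [ 0.822 -0.236  0.432]
[[-47.3  73.9   1.9  69.5  38.8   5.9]
 [-10.8  -6.   -2.8  -7.9  15.4  -7.3]
 [ 37.1 -75.7  -4.2 -67.3 -39.    6.6]
 [  9.4 -23.2  29.8 -20.8  -8.3   0. ]
 [ -7.6  -8.6  -2.9   8.5  -9.6  -8.6]
 [  1.2   6.  -29.5  29.1  15.7   2.7]
 [ -9.9  -6.1   4.5  -2.6   1.3 -18.5]]
```

Request:
jog_arm --pt "50 0 0 0 -0.08 0 0" --pt "50 0 0 0 -0.08 0 0" --pt "50 0 0 0 -0.08 0 0" --pt "50 0 0 0 -0.08 0 0" --pt "50 0 0 0 -0.08 0 0"

```text
time_s: 12.18
ee_pos: [0.3906, -0.1547, 0.4999]
tcp_rot: [161.8, 4.1, 89.7]
force: [-0.0, 0.2, -0.8]
grip_width: 0.0503
finger_force: 0.0
```

```bash
cat > jt.py <<'E'
from sim import *
q=np.array(get_state()['qpos'],float);P,Rr=F(q);J=jac(q);R=Rr.as_matrix();A=np.linalg.pinv(J,rcond=1e-6);B=np.c_[A[:,:3]@R*.2,A[:,3:]@R*np.radians(30)]
print(q.round(1),get_state()['ee_pos'],get_state()['tcp_rot']);print(B.round(0))
E
python3 jt.py
```

```text
[ 93.1 -13.2 -52.4  93.5 -19.3  78.1  41.5] [ 0.39059945 -0.15472979  0.49986372] [161.78758438   4.13766463  89.67076141]
[[ -7.  13.   3.  16.  -2.   9.]
 [-18.  19.   5.  16.  19.  -2.]
 [  4. -50. -18. -48.   0.  -4.]
 [  9. -25.  25. -22.  -8.  -0.]
 [-13.  19.   3.  37.  -7.  -4.]
 [  3.  -3. -32.  20.  15.   2.]
 [ -3. -41.  -5. -40.   3. -25.]]
```

```bash
sed -i 's/^NI=1/NI=2/' sim.py; sed -i 's/if ok else -9/if ok and m.min()>.25 else -9/; s/g.uniform(\[.4,-.35,.36\],\[.68,.35,.5\])/g.uniform([.38,-.45,.38],[.7,.25,.55])/; s/integers(1,3))\]/integers(1,4))]/' search.py; time timeout 560 python3 search.py 1500; python3 next.py
```

```text
(np.float64(26.607224836604097), 51, [(array([ 0.61, -0.28,  0.39]), 130.0, -10.0), (array([0.43, 0.15, 0.51]), 140.0, 0.0), (array([0.55, 0.23, 0.39]), 70.0, 0.0)], 15.0, array([ 15.,  14., -52., 111.,  27.,  53., -65.]), array([ 18.,  24., -55.,  82.,  17.,  85., -51.]))
(np.float64(25.919640611369054), 58, [(array([0.45, 0.13, 0.41]), 180.0, 20.0), (array([0.42, 0.03, 0.52]), 90.0, -10.0), (array([0.69, 0.13, 0.44]), 80.0, 10.0)], 15.0, array([  9.,  12., -45., 111.,  24.,  52., -61.]), array([ 14.,  23., -48.,  82.,  14.,  84., -48.]))
(np.float64(25.794224069481636), 42, [(array([ 0.57, -0.4 ,  0.4 ]), 120.0, 20.0), (array([ 0.7 , -0.27,  0.39]), 100.0, 20.0)], 15.0, array([ 11.,  13., -47., 111.,  25.,  53., -63.]), array([ 16.,  23., -51.,  82.,  15.,  84., -49.]))
(np.float64(25.710909967696768), 56, [(array([ 0.63, -0.12,  0.41]), 180.0, 20.0), (array([0.5 , 0.09, 0.44]), 90.0, 0.0), (array([0.57, 0.07, 0.41]), 40.0, 0.0)], 15.0, array([  8.,  12., -43., 111.,  24.,  52., -61.]), array([ 13.,  22., -47.,  82.,  13.,  84., -47.]))
(np.float64(25.561331896698526), 40, [(array(
[... 477 characters left out ...]
3.2 -52.4  93.5 -19.3  78.1  41.5]
10 [106. -14. -82. 112. -28.  57.   1.] [125. -13. -78.  94. -29.  89.   2.] [ 49.   0.   0.  20.  53.  24. 127.] [-0.03406344 -0.19730086  0.06347933]
15 [100. -14. -82. 115. -26.  51.  -3.] [120. -13. -78.  95. -28.  83.   0.] [ 54.   0.   0.  18.  54.  28. 127.] [-0.01869749 -0.17605878  0.05242815]
20 [ 94. -14. -82. 118. -25.  44.  -6.] [115. -13. -77.  97. -27.  78.  -1.] [ 58.   0.   0.  16.  57.  21. 126.] [-0.00625473 -0.15319233  0.0420767 ]
q [ 93.1 -13.2 -52.4  93.5 -19.3  78.1  41.5] pos [ 0.3906 -0.1547  0.4999] t 12.1833 F [-0.   0.2 -0.8]
shift [1.613 0.118 1.101] 1.956 turn [0.289 0.024 0.468] 0.55
real	0m38.213s
user	2m28.349s
sys	0m0.101s
```

Run:
```python
from search import *
plan(np.array([.57,-.4,.4]),tool(120.,20.))
```

```text
q [ 93.1 -13.2 -52.4  93.5 -19.3  78.1  41.5] pos [ 0.3906 -0.1547  0.4999] t 12.1833 F [-0.   0.2 -0.8]
shift [-1.182  0.676  0.839] 1.599 turn [-0.095  0.458 -0.911] 1.024
```

Request:
jog_arm --pt "50 -0.118 0.068 0.084 -0.01 0.046 -0.091" --pt "50 -0.118 0.068 0.084 -0.01 0.046 -0.091" --pt "50 -0.118 0.068 0.084 -0.01 0.046 -0.091" --pt "50 -0.118 0.068 0.084 -0.01 0.046 -0.091" --pt "50 -0.118 0.068 0.084 -0.01 0.046 -0.091"

```text
time_s: 12.6
ee_pos: [0.4942, -0.2676, 0.4471]
tcp_rot: [161.2, 1.9, 104.9]
force: [-1.2, -0.0, 1.5]
grip_width: 0.05
finger_force: 0.0
```

Run:
```python
from search import *
plan(np.array([.57,-.4,.4]),tool(120.,20.))
```

```text
q [ 82.5  16.8 -67.6  84.3   7.2  72.1  32.2] pos [ 0.4942 -0.2676  0.4471] t 12.6 F [-1.2 -0.   1.5]
shift [-0.729  0.102  0.309] 0.798 turn [-0.047  0.226 -0.455] 0.51
```

```bash
timeout 560 python3 search.py 800|head -8 ; python3 next.py
python3 - <<'E'
from search import *
import sim
q=np.array(get_state()['qpos'],float)
for V in ([],[((.6,-.12,.44),90.,20.)],[((.65,-.2,.42),100.,20.)],[((.7,-.27,.39),100.,20.)],[((.55,-.05,.44),130.,20.)]):
    log=[];a=q
    for v in V:a=go(a,np.array(v[0]),tool(*v[1:]),log)
    n=len(log);R=lidR(15);a=go(a,HB-.06*R.as_matrix()[:,2],R,log);b=lift(a,15,log);L=np.array(log);print(V,a.round(),b.round(),np.minimum(L-LO,HI-L).min(0).round())
E
```

```text
(np.float64(26.268161932599973), 38, [(array([ 0.52, -0.25,  0.43]), 150.0, 20.0), (array([0.62, 0.15, 0.41]), 90.0, 20.0)], 15.0, array([ 11.,  13., -47., 111.,  25.,  53., -62.]), array([ 15.,  23., -50.,  82.,  15.,  84., -49.]))
(np.float64(26.20521259494667), 53, [(array([ 0.63, -0.12,  0.41]), 180.0, 20.0), (array([0.5 , 0.09, 0.44]), 90.0, 0.0), (array([0.57, 0.07, 0.41]), 40.0, 0.0)], 15.0, array([ 11.,  13., -46., 111.,  25.,  52., -62.]), array([ 15.,  23., -50.,  82.,  15.,  84., -48.]))
(np.float64(26.197222029501546), 41, [(array([ 0.66, -0.33,  0.49]), 40.0, 10.0), (array([ 0.64, -0.05,  0.46]), 80.0, 20.0)], 15.0, array([ 15.,  14., -52., 111.,  27.,  53., -65.]), array([ 18.,  24., -56.,  82.,  17.,  85., -51.]))
(np.float64(26.015084245954924), 33, [(array([ 0.69, -0.29,  0.42]), 90.0, 20.0)], 15.0, array([ 14.,  13., -51., 111.,  27.,  53., -64.]), array([ 17.,  24., -54.,  82.,  16.,  85., -50.]))
(np.float64(26.00289662038621), 50, [(array([ 0.42, -0.32,  0.43]), 80.0, -10.0), (array([ 0.6 , -0.24,  0.48]), 10.0, 0.0), (array([0.66, 0.08, 0.43]), 100.0, 10.0)], 15
[... 1001 characters left out ...]
0.304 -0.179  0.94 ] 1.004
[] [ 20.  15. -60. 111.  30.  55. -68.] [ 21.  26. -62.  82.  20.  86. -55.] [94. 19. 14. 27. 91. 26. 87.]
[((0.6, -0.12, 0.44), 90.0, 20.0)] [ 16.  14. -54. 111.  28.  54. -66.] [ 19.  25. -57.  82.  18.  85. -52.] [98. 25. 15. 27. 95. 27. 90.]
[((0.65, -0.2, 0.42), 100.0, 20.0)] [ 14.  13. -51. 111.  27.  53. -64.] [ 17.  24. -54.  82.  16.  85. -50.] [99. 26. 16. 27. 96. 28. 92.]
[((0.7, -0.27, 0.39), 100.0, 20.0)] [ 13.  13. -49. 111.  26.  53. -63.] [ 16.  24. -53.  82.  16.  85. -50.] [100.  26.  16.  27.  97.  28.  93.]
[((0.55, -0.05, 0.44), 130.0, 20.0)] [ 15.  14. -52. 111.  27.  53. -65.] [ 18.  24. -56.  82.  17.  85. -51.] [95. 23.  7. 27. 93. 27. 91.]
```

Run:
```python
from search import *
plan(np.array([.6,-.12,.44]),lidR(15))
```

```text
q [ 82.5  16.8 -67.6  84.3   7.2  72.1  32.2] pos [ 0.4942 -0.2676  0.4471] t 12.6 F [-1.2 -0.   1.5]
shift [0.578 0.658 0.242] 0.909 turn [ 0.141 -0.22   0.931] 0.967
```

Request:
jog_arm --pt "50 0.116 0.12 0.04 0.028 -0.044 0.186" --pt "50 0.116 0.12 0.04 0.028 -0.044 0.186" --pt "50 0.116 0.12 0.04 0.028 -0.044 0.186" --pt "50 0.116 0.12 0.04 0.028 -0.044 0.186" --pt "50 0.116 0.12 0.04 0.028 -0.044 0.186"

```text
time_s: 13.02
ee_pos: [0.6075, -0.1453, 0.4441]
tcp_rot: [164.9, 0.1, 76.9]
force: [-0.1, -1.2, 0.6]
grip_width: 0.0499
finger_force: 0.0
```

Run:
```python
from search import *
R=lidR(15)
plan(HB-.06*R.as_matrix()[:,2],R)
```

```text
q [ 46.1  20.2 -54.7  76.4  21.6  77.2 -19.9] pos [ 0.6075 -0.1453  0.4441] t 13.0167 F [-0.1 -1.2  0.6]
shift [ 1.309 -1.153  0.566] 1.834 turn [ 0.004 -0.004  0.023] 0.024
```

Request:
jog_arm --pt "50 0.131 -0.115 0.03 0 0 0.005" --pt "50 0.131 -0.115 0.03 0 0 0.005" --pt "50 0.131 -0.115 0.03 0 0 0.005" --pt "50 0.131 -0.115 0.03 0 0 0.005" --pt "50 0.131 -0.115 0.03 0 0 0"

```text
time_s: 13.43
ee_pos: [0.5346, 0.0061, 0.3844]
tcp_rot: [164.9, -0.1, 76.7]
force: [-0.5, 0.5, 0.0]
grip_width: 0.0498
finger_force: 0.0
```

Request:
jog_arm --pt "50 0.131 -0.115 0.04 0 0 0" --pt "50 0.131 -0.115 0.04 0 0 0" --pt "50 0.131 -0.115 0.04 0 0 0" --pt "50 0.131 -0.115 0.04 0 0 0" --pt "50 0.131 -0.115 0.04 0 0 0"

```text
time_s: 13.85
ee_pos: [0.467, 0.1563, 0.3164]
tcp_rot: [164.8, -0.1, 76.6]
force: [0.4, 0.3, 0.7]
grip_width: 0.05
finger_force: 0.0
```

Run:
```python
from search import *
R=lidR(15)
plan(HB-.06*R.as_matrix()[:,2],R)
plan(HB+.019*R.as_matrix()[:,2],R)
snap('wrist','w5');i=load('w5');p=i['p'].astype(int);pr=proj(i,[HB-.06*KY,HB,HB+.06*KY]);print(pr)
r=int(pr[1,1])
for k in range(r-60,r+41,20):
    row=p[k];c=int(pr[1,0]);m=(row[:,0]-row[:,2]>60);print(k,[(a) for a in range(c-30,c+31) if m[a] and row[a,0]>150][::4])
q=np.array(get_state()['qpos'],float);log=[];a=go(q,HB-.06*R.as_matrix()[:,2],R,log);print(lift(a,15,log).round())
```

```text
q [ 21.3  11.1 -60.1 107.   24.8  59.7 -62. ] pos [0.467  0.1563 0.3164] t 13.85 F [0.4 0.3 0.7]
shift [-0.002  0.003  0.219] 0.219 turn [ 0.005 -0.008  0.012] 0.015
q [ 21.3  11.1 -60.1 107.   24.8  59.7 -62. ] pos [0.467  0.1563 0.3164] t 13.85 F [0.4 0.3 0.7]
shift [-0.004  0.002  0.614] 0.614 turn [ 0.005 -0.008  0.012] 0.015
[[320.73584779 310.50530618]
 [321.24716599 240.16440347]
 [321.82440119 160.40930136]]
180 [291, 295, 299, 303, 307, 313, 317, 321, 325]
200 [291, 295, 299, 303, 307, 312, 316, 320, 324, 328]
220 [291, 295, 299, 303, 307, 312, 316, 320, 324, 328]
240 [291, 295, 299, 303, 307, 313, 317, 321, 325]
260 [291, 295, 299, 303, 307, 312, 316, 320, 324]
280 [291, 295, 299, 303, 307, 312, 316, 320, 324]
[ 20.  26. -61.  82.  19.  86. -54.]
```

View pics/w5.png

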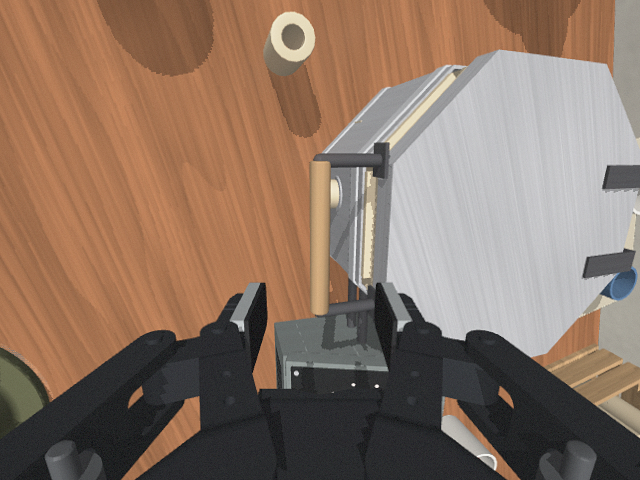

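Request:
jog_arm --pt "40 -0.002 0 0.12 0 0 0" --pt "40 -0.002 0 0.12 0 0 0" --pt "40 0 0 0.12 0 0 0" --pt "40 0 0 0.12 0 0 0" --pt "40 0 0 0.12 0 0 0"

```text
time_s: 14.32
ee_pos: [0.4983, 0.1473, 0.1999]
tcp_rot: [164.9, -0.1, 76.7]
force: [-0.2, 0.0, -1.9]
grip_width: 0.0403
finger_force: 0.0
```

Run:
```python
from search import *
R=lidR(15)
plan(HB+.019*R.as_matrix()[:,2],R)
```

```text
q [ 13.4  21.3 -53.  115.8  39.8  47.6 -76. ] pos [0.4983 0.1473 0.1999] t 14.3167 F [-0.2  0.  -1.9]
shift [ 0.005 -0.003  0.01 ] 0.011 turn [ 0.003 -0.009  0.013] 0.016
```

Request:
jog_arm --pt "40 0.004 -0.003 0.01 0 0 0" --pt "0 0 0 0 0 0 0" --pt "0 0 0 0 0 0 0" --pt "0 0 0 0 0 0 0" --pt "0 0 0 0 0 0 0" --force 50

```text
time_s: 14.73
ee_pos: [0.4969, 0.1488, 0.1998]
tcp_rot: [165.0, -0.2, 76.7]
force: [-3.8, 3.5, -7.9]
grip_width: 0.0143
finger_force: 48.8
```

```bash
cat > lf.py <<'E'
from search import *
p,R,s=cur();th=1.93
a0=np.arctan2(.02,.345);r=np.hypot(.345,.02)
print(s['force'],s['grip_width'],s['finger_force'])
# rows for 1.5deg lid each, tool co-rotating by k
a=a0+np.radians(2);H=HB+r*np.cos(a)*KX-np.array([0,0,r*np.sin(a)]);
def pose(th):
    a=a0+np.radians(th);Rt=lidR(15-(th-1.93));B=H-r*np.cos(a)*KX+np.array([0,0,r*np.sin(a)]);return B+.019*Rt.as_matrix()[:,2],Rt
for t in(5,8,11,14,17,20):
    print(t);plan(*pose(t))
E
python3 lf.py
```

```text
[-3.76309856  3.51509055 -7.94739463] 0.014327636322555109 48.812044858932495
5
q [ 13.3  21.3 -53.  115.8  39.7  47.7 -76.2] pos [0.4969 0.1488 0.1998] t 14.7333 F [-3.8  3.5 -7.9]
shift [-0.     0.034 -0.073] 0.081 turn [ 0.103 -0.009  0.013] 0.104
8
q [ 13.3  21.3 -53.  115.8  39.7  47.7 -76.2] pos [0.4969 0.1488 0.1998] t 14.7333 F [-3.8  3.5 -7.9]
shift [-0.     0.067 -0.156] 0.17 turn [ 0.203 -0.008  0.013] 0.204
11
q [ 13.3  21.3 -53.  115.8  39.7  47.7 -76.2] pos [0.4969 0.1488 0.1998] t 14.7333 F [-3.8  3.5 -7.9]
shift [ 0.     0.104 -0.236] 0.258 turn [ 0.303 -0.008  0.013] 0.304
14
q [ 13.3  21.3 -53.  115.8  39.7  47.7 -76.2] pos [0.4969 0.1488 0.1998] t 14.7333 F [-3.8  3.5 -7.9]
shift [ 0.     0.146 -0.315] 0.347 turn [ 0.403 -0.007  0.013] 0.403
17
q [ 13.3  21.3 -53.  115.8  39.7  47.7 -76.2] pos [0.4969 0.1488 0.1998] t 14.7333 F [-3.8  3.5 -7.9]
shift [ 0.     0.191 -0.391] 0.436 turn [ 0.503 -0.007  0.014] 0.503
20
q [ 13.3  21.3 -53.  115.8  39.7  47.7 -76.2] pos [0.4969 0.1488 0.1998] t 14.7333 F [-3.8  3.5 -7.9]
shift [ 0.     0.241 -0.465] 0.524 turn [ 0.603 -0.007  0.014] 0.603
```

Request:
jog_arm --pt "0 0 0.013 -0.043 0.05 0 0" --pt "0 0 0.013 -0.043 0.05 0 0" --pt "0 0 0.013 -0.043 0.05 0 0" --pt "0 0 0.013 -0.043 0.05 0 0" --pt "0 0 0.013 -0.043 0.05 0 0"

```text
time_s: 15.15
ee_pos: [0.5019, 0.1476, 0.2455]
tcp_rot: [172.4, -0.2, 76.7]
force: [4.0, 3.2, -10.0]
grip_width: 0.0142
finger_force: 50.1
```

```bash
python3 lf.py | tail -3
```

```text
20
q [ 18.8  22.7 -57.7 105.4  28.8  59.8 -63.4] pos [0.5019 0.1476 0.2455] t 15.15 F [  4.    3.2 -10. ]
shift [ 0.     0.123 -0.269] 0.296 turn [ 0.355 -0.008  0.014] 0.355
```

Request:
jog_arm --pt "0 0 0.014 -0.041 0.05 0 0" --pt "0 0 0.014 -0.041 0.05 0 0" --pt "0 0 0.014 -0.041 0.05 0 0" --pt "0 0 0.014 -0.041 0.05 0 0" --pt "0 0 0.014 -0.041 0.05 0 0"

```text
time_s: 15.57
ee_pos: [0.5118, 0.1451, 0.2874]
tcp_rot: [180.0, -0.2, 76.7]
force: [1.0, 4.2, -9.3]
grip_width: 0.0138
finger_force: 50.3
```

Request:
jog_arm --pt "0 0 0.014 -0.041 0.05 0 0" --pt "0 0 0.014 -0.041 0.05 0 0" --pt "0 0 0 0 0 0 0"

```text
time_s: 15.82
ee_pos: [0.5177, 0.1438, 0.3045]
tcp_rot: [-177.0, -0.3, 76.6]
force: [-4.8, 0.7, 4.8]
grip_width: 0.0144
finger_force: 51.8
```

```bash
python3 lf.py | tail -3
cat > lid.py <<'E'
from h import *
import sys
k=np.array([.6745,.1056]);R=np.c_[KX[:2],KY[:2]]
n=sys.argv[1];snap('top',n);i=load(n);d=i['d']
vv,uu=np.mgrid[110:310,190:420];c=atd(i,np.c_[uu.ravel(),vv.ravel()],d[110:310,190:420].ravel())
col=i['p'][110:310,190:420].reshape(-1,3).astype(int)
loc=(c[:,:2]-k)@R;g=(loc[:,0]>-.07)&(loc[:,0]<.1)&(abs(loc[:,1])<.09)&(c[:,2]>.2)&(c[:,2]<.36)&(col.max(1)-col.min(1)<25)&(col.min(1)>110);l=c[g]
for _ in range(4):
    m=l.mean(0);nn=np.linalg.svd(l-m,full_matrices=False)[2][2];nn*=np.sign(nn[2]);l=l[abs((l-m)@nn)<.006]
print('lid',g.sum(),len(l),m,np.degrees(np.arctan2(nn[:2]@R[:,0],nn[2])),np.degrees(np.arctan2(nn[:2]@R[:,1],nn[2])))
E
python3 lid.py l1
```

```text
20
q [ 20.   27.4 -59.2  89.4  21.3  78.5 -54.6] pos [0.5177 0.1438 0.3045] t 15.8167 F [-4.8  0.7  4.8]
shift [-0.001  0.006  0.012] 0.013 turn [ 0.002 -0.008  0.013] 0.015
lid 2839 2825 [0.69324876 0.09140183 0.27338839] 20.119767158704843 -0.028761875156815532
```

Request:
jog_arm --pt "40 0 0 0 0 0 0" --pt "40 0 0 0 0 0 0" --pt "40 0 0 0 0 0 0" --pt "40 0 0 0 0 0 0"

```text
time_s: 16.2
ee_pos: [0.5182, 0.1424, 0.3027]
tcp_rot: [-177.2, -0.1, 76.6]
force: [-0.1, 1.2, -0.5]
grip_width: 0.0402
finger_force: 0.0
```

Request:
jog_arm --pt "40 0 0 -0.06 0 0 0" --pt "40 0 0 -0.12 0 0 0" --pt "40 0 0 -0.15 0 0 0" --pt "40 0 0 -0.15 0 0 0" --pt "40 0 0 -0.15 0 0 0"

```text
time_s: 16.62
ee_pos: [0.524, 0.1407, 0.4296]
tcp_rot: [-177.1, -0.1, 76.6]
force: [0.3, 1.2, -0.5]
grip_width: 0.0402
finger_force: 0.0
```

```bash
python3 lid.py l2
python3 - <<'E'
from h import *
print(get_state()['force'],get_state()['ee_pos'])
snap('scene','s2')
E
```

```text
lid 2654 2639 [0.69473915 0.08683529 0.27246056] 20.07725328392785 -0.06576896901268278
[-0.40929151  0.30910946  2.80228186] [0.52509664 0.14177014 0.43513509]
```

View pics/l2.png

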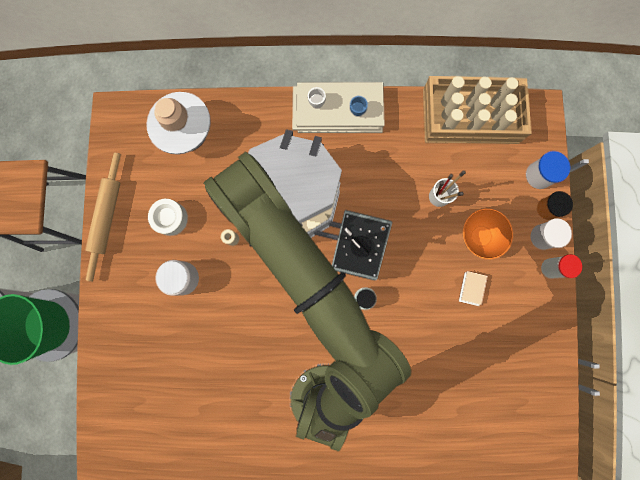

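The picture shows the lid raised (20.1° by plane fit), with the pointer line at about (350,236) aimed at the bar mark at (348,232). The jar at (366,298) and post at (229,237) stand where they started, and the gripper is clear above the handle. I'm handing in.

```bash
python3 -c "
from rig import *
print(get_state()['joint_velocities'].round(2),sign_off())"
```

```text
the job is handed in; nothing more can be done
[ 0.1   1.36  0.98  6.8   0.13 -4.81 -0.76] None
```

The job is handed in at about 17 s: the knob pointer was measured within 0.2° of the long bar mark, the lid stays by itself at about 20°, and the other bench items looked unmoved in the last top view.

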